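# Restart the tripped mist pump

### The arm

A 6-joint arm with a two-finger parallel gripper is mounted at the origin on the work surface. World frame = base frame: x ahead of the robot, y to its left, z up, the work surface at z = 0. Lengths are in m, angles in rad, forces in N, time in s.
With the tool pointing down it reaches from about 0.375 to 0.9 m from the base axis. Payload 3.1 kg.
Tool frame: the origin (TCP) lies midway between the tips of the shut fingers; the grasp point (between the pads) lies 19 mm behind it (manip.pinch_z is the distance from the TCP to the grasp point, in m); z points along the fingers, y is the line along which they close (so a half turn about z gives the same grasp; the last joint's range is limited). The gripper opens to 85 mm and grips with 20 to 120 N. Pads are 22 mm wide; open, the fingers measure 114 mm over their backs; the gripper's body (76 mm by 85 mm) begins 54 mm behind the grasp point. The pads swing forward as they close: fully open they stand 13 mm farther back than shut.
Start: joints at [1.083, 0.527, 1.433, -0, 1.181, -0.178], TCP at [0.191, 0.595, 0.231] pointing down, gripper open.
Joint ranges: [-3.08, 3.08], [-0.75, 2.2], [0.22, 2.44], [-1.43, 4.57], [0, 2.65], [-2.85, 2.85]. Speed limits (rad/s): [2.79, 2.79, 3.14, 3.14, 3.14, 3.14].

### API

Orientations are given as a unit quaternion [x, y, z, w].
In Python, from station import manip, viewer, ticket gives the robot as it stands.
- The arm moves only by the shell command python3 -m creep 'ROWS' [FORCE]. ROWS is JSON, a list of rows, each an object with "slide": the shift along the tool's x, y, z in cm, a list of three; "angular": the turn, a rotation vector about the tool's x, y, z in rad, a list of three; "claw": the opening, from -1 (shut) to 1 (fully open). A call has 1 to 10 rows; each row shifts and turns the commanded pose from where the row before left it, along the tool's axes as they then stand; what a row does not reach is not made up. A row lasts 1/12 s, in which the tool goes at most 41.7 mm and 7.16 degrees, less where a joint would pass 70% of its speed; a pose out of reach is approached as far as the arm can. A call with a gripper value outside its range is refused whole. The fingers move at their own pace and stop on an object; FORCE is the grip in N (left out, the last holds). Time passes only in rows, so rows that do not move let the fingers close. It gives the time, the measured TCP pose, the force, the opening and the grip force at its end, in the units of the state.
- manip.sense(): the state, without advancing time (a new reading comes with each control period).
- viewer.snapshot(name): name is "side" or "top" or "wrist"; returns the picture (400x640x3 uint8, blue, green, red); there is no depth.
- viewer.calibration(name): a dict with "fov_y" (degrees; the focal length in pixels is half the picture's height over the tangent of half this angle, whatever the lens; pixels are square), "cx", "cy" (the principal point, pixels), "T" (4x4, takes a point from camera to world coordinates); the wrist camera has in their place "tool_from_camera" (4x4, takes a point from camera to tool coordinates, whose origin is the TCP and whose axes are the flange's). Camera axes: x right, y up, looking along -z (the intrinsics and any distortion apply to the point x, -y, -z); pixel columns grow to the right and rows downward; lengths in m; the calibration is good to about 2 mm. A picture is of the moment at which its call begins: read the wrist's pose just before it. calibration takes no time and is no camera call.
- ticket.sign_off(): hands the job in; it is judged then, once.
The state is a dict: "t": time; "q": joint angles; "qd": joint speeds; "tau": joint torques, N m; "tcp_pos": TCP position; "tool_rot": TCP orientation; "force": force on the tool from outside, world axes, zero at the start; "ft_torque": the same for the moment, N m; "finger_gap": opening from 0.0 (shut) to 1.0 (fully open); "gripper_force": force on a finger pad.
Only numpy, scipy, OpenCV 4.12 (cv2) and the standard library are available. Lean on these libraries where they do the work, as an engineer would, in place of code of your own. Each camera call takes 0.05 s, during which the arm holds its last target. There are 200 camera calls.

### The job

The mist pump has tripped and its fault is cleared; bring it back on. With the isolator still off, push the popped-out pump breaker button on the control desk fully home; then rock the white isolator switch over to on (press its red-marked end down as far as it goes); then press the green start button right in and let it spring back. Only push with the fingertips: pick nothing up, do not press the red stop or the black lamps button, and leave the pots, tools and bottles where they are.

Things in the scene. Friction and masses are not known exactly. Their poses are not given: they have to be found in the camera images.
- control_desk: Grey sloping control desk fixed to the bench, 180 mm deep (x) x 260 wide (y); origin under its centre. Its face rises 15 degrees from 62 mm high at the front edge (its -x, robot side) to 110 mm at the back. Two rows of three fittings, 66 mm apart along y, 84 mm between rows: back row white breaker buttons, front row green, red and black buttons; their places in the row vary.
- pump_breaker_top (a point): Centre of the top of the pump breaker's reset button: white, 14 mm across, red band, the only breaker button popped out (15 mm above the face; home it stands 6 mm, like the other two, within a 24 mm wide nut 4 mm high). Its z axis points out of the button, square to the sloping face: push along -z. It moves with the button.
- pump_breaker (a joint): Travel of the pump breaker button: 0 = popped out (tripped), 0.009 m = fully home (reset), where it meets a firm stop. It resists with about 3 N all the way and stays where it is left.
- heat_breaker_top (a point): Top of the heating breaker's button, white, 14 mm across, already home (6 mm above the face) and immovable; needs nothing.
- lamp_breaker_top (a point): Top of the lamp breaker's button, white, 14 mm across, already home (6 mm above the face) and immovable; needs nothing.
- isolator: The pump's isolator: light grey switch box 78 x 68 mm, 50 high, on a steel plate 110 x 90 mm fixed to the bench, grey conduit leaving on its far (+x) side; origin under the plate's centre. Its white rocker paddle, 50 mm (x) x 40 (y), a shallow V on top, 58 mm above the bench in the middle, tilts about a hinge along y under its middle.
- rocker_on_end (a point): Point on top of the white rocker paddle 18 mm from its middle towards the box's +x, on the red stroke that marks the ON end. Off, this end is up and this point 63 mm above the bench; fully on it is 58 mm, this half then level. It moves with the paddle; press straight down.
- isolator_rocker (a joint): Angle of the isolator rocker: 0 = off (red-marked end up), 0.28 rad = on (red-marked end fully down, against a firm stop). Needs about 3 N at the red stroke all the way and stays where it is left.
- start_top (a point): Centre of the top of the green start button: 23 mm cap standing 14 mm above the sloping face in a steel ring 30 mm across and 5 mm high. Site z axis points out of the button, square to the face; push along -z. It moves with the cap.
- start_button (a joint): Travel of the green start button: 0 = out, 0.006 m = right in. Spring return, from 1.5 N at first to 5 N right in.
- stop_top (a point): Centre of the top of the red mushroom stop button, 34 mm across, standing 14 mm above the face. Do not press.
- stop_button (a joint): Travel of the red stop button: 0 = out, 0.006 m = in. Must stay out.
- lamps_top (a point): Centre of the top of the black lamps push button, 23 mm cap standing 14 mm above the face. Do not press.
- lamps_button (a joint): Travel of the black lamps button: 0 = out, 0.006 m = in. Must stay out.
- pot_a: Terracotta pot with a cutting, 70 mm across, 60 mm high, plant to about 140 mm; loose, behind the control desk. Origin at the centre of its underside.
- pot_b: Terracotta pot like pot_a, also behind the control desk. Origin at the centre of its underside.
- gel_jar: Amber jar of rooting gel, 48 mm across, 62 mm high, loose, behind the isolator. Origin at the centre of its underside.
- dibber: Wooden dibber 165 mm long, 26 mm thick, lying along its own x in front of the isolator. Origin under its middle.
- secateurs: Red-handled secateurs, about 170 mm long, 65 mm wide, 17 mm high, lying along their own x in front of the control desk. Origin under the middle.
- mist_bottle: Hand spray bottle, 76 mm across, 193 mm high, standing at the right. Origin at the centre of its underside.
- label_pot: Black square pot 66 mm across, 65 mm high, with plant labels to about 125 mm, standing between and behind the desk and the isolator. Origin at the centre of its underside.

How it is judged:
On the way, in this order (a step that is already met when the one before it is completed fails the run):
1. the pump breaker button is home (value of joint pump_breaker above 0.0075 m and value of joint isolator_rocker below 0.08 rad), for 0.1 s.
2. the isolator is switched on (value of joint isolator_rocker above 0.22 rad and value of joint pump_breaker above 0.0075 m), for 0.1 s.
3. the green start button is pressed in (value of joint start_button above 0.0042 m and value of joint isolator_rocker above 0.22 rad), for 0.05 s.
At the end, for the whole second after the job is handed in: The pump breaker button is home (over 7.5 of 9 mm), the isolator rocker is on (over 0.22 of 0.28 rad), the green start button has been pressed (over 4.2 of 6 mm) and is out again, and the red and black buttons are out (all within 1.5 mm) (all of step 2 and value of joint each of start_button, stop_button, lamps_button below 0.0015 m); the robot touches nothing.
It fails at once if the isolator is switched on while the pump breaker is still out (value of joint isolator_rocker above 0.18 rad and value of joint pump_breaker below 0.006 m).
It fails at once if start is pressed before the breaker is home and the isolator on (value of joint start_button above 0.003 m and (value of joint isolator_rocker below 0.18 rad or value of joint pump_breaker below 0.006 m)).
It fails at once if the red stop button is pressed (value of joint stop_button above 0.0025 m).
It fails at once if the black lamps button is pressed (value of joint lamps_button above 0.0025 m).
It fails at once if a pot, tool, jar or bottle is lifted or moved by more than 20 mm (distance of any of pot_a, pot_b, gel_jar, dibber, secateurs, mist_bottle, label_pot from where it was at the start of the episode above 0.02 m).
It also fails if it takes over 48 s, if anything falls off the work surface, if the arm or the gripper's body presses on something with over 40 N, if the wrist force passes 120 N, or if a joint passes its speed limit or range.

## Working session

There is one attempt and no reset: what is moved stays moved. The work goes in short steps, Python scripts to look and compute and a shell command to move; the robot and the scene stay as the last step left them, time stands still between calls to the robot, and variables do not carry over. Pictures are saved under pics/ and viewed, at most 10 in all, crops included, and the job is handed in when it is done.

```bash
mkdir -p pics; python3 - <<'E'
from station import manip, viewer
import cv2, numpy as np
np.set_printoptions(precision=4,suppress=True)
s=manip.sense();print({k:s[k] for k in('t','tcp_pos','tool_rot','force','finger_gap')})
for n in('side','top','wrist'):
    im=viewer.snapshot(n);cv2.imwrite(f'pics/{n}0.png',im);print(n,viewer.calibration(n))
E
```

```text
{'t': 0.0, 'tcp_pos': array([0.1902, 0.5946, 0.2303]), 'tool_rot': array([ 0.1543,  0.988 , -0.001 , -0.0004]), 'force': array([-0.8314, -0.9981, -0.034 ]), 'finger_gap': 0.9980716574564883}
side {'fov_y': 56.993774870927304, 'cx': 320.27519973768597, 'cy': 196.087800800845, 'T': array([[ 0.9808,  0.1415, -0.1339,  0.4334],
       [-0.1947,  0.739 , -0.645 , -0.6778],
       [ 0.0077,  0.6587,  0.7524,  0.7826],
       [ 0.    ,  0.    ,  0.    ,  1.    ]])}
top {'fov_y': 52.363580902112474, 'cx': 326.10188463427465, 'cy': 206.04853856391645, 'T': array([[-0.0072,  0.9899, -0.1417,  0.4316],
       [-0.9999, -0.0061,  0.0084, -0.0937],
       [ 0.0074,  0.1417,  0.9899,  1.0119],
       [ 0.    ,  0.    ,  0.    ,  1.    ]])}
wrist {'fov_y': 65.98468416884707, 'cx': 317.9526041059326, 'cy': 196.31420758728078, 'tool_from_camera': array([[ 0.0006,  0.9537,  0.3009,  0.077 ],
       [ 1.    , -0.0005, -0.0003, -0.0014],
       [-0.0002,  0.3009, -0.9537, -0.1435],
       [ 0.    ,  0.    ,  0.    ,  1.    ]])}
```

View pics/top0.png

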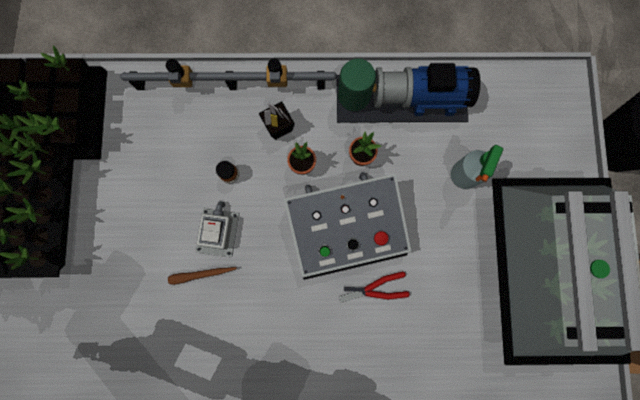

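View pics/side0.png

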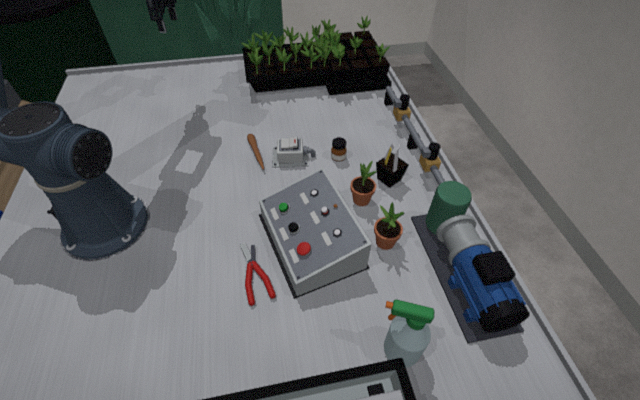

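The top view shows the breakers at about (317,215), (345,209) and (373,202). Green is at (325,251), black at (353,244), red at (382,238), and the isolator at (215,231). I can't tell yet which breaker has popped, so I'll zoom in on both views.

```bash
python3 - <<'E'
import cv2,numpy as np
t=cv2.imread('pics/top0.png');s=cv2.imread('pics/side0.png')
r=lambda a,f:cv2.resize(a,None,fx=f,fy=f,interpolation=cv2.INTER_CUBIC)
a=r(t[170:280,280:415],4)[:, :]; b=r(s[165:275,255:355],4); c=r(t[200:260,190:245],4)
print(a.shape,b.shape,c.shape)
o=np.zeros((590,800,3),np.uint8);o=np.zeros((600,800,3),np.uint8)
a=r(t[185:265,295:400],3.8);o[:a.shape[0],:a.shape[1]]=a
b=r(s[175:265,265:350],4);o[:b.shape[0],410:410+b.shape[1]]=b[:, :390]
c=r(t[200:255,190:245],4);o[340:560,:220]=c
d=r(s[130:175,265:320],4);o[380:560,410:630]=d
cv2.imwrite('pics/z.png',o)
E
```

```text
(440, 540, 3) (440, 400, 3) (240, 220, 3)
```

View pics/z.png

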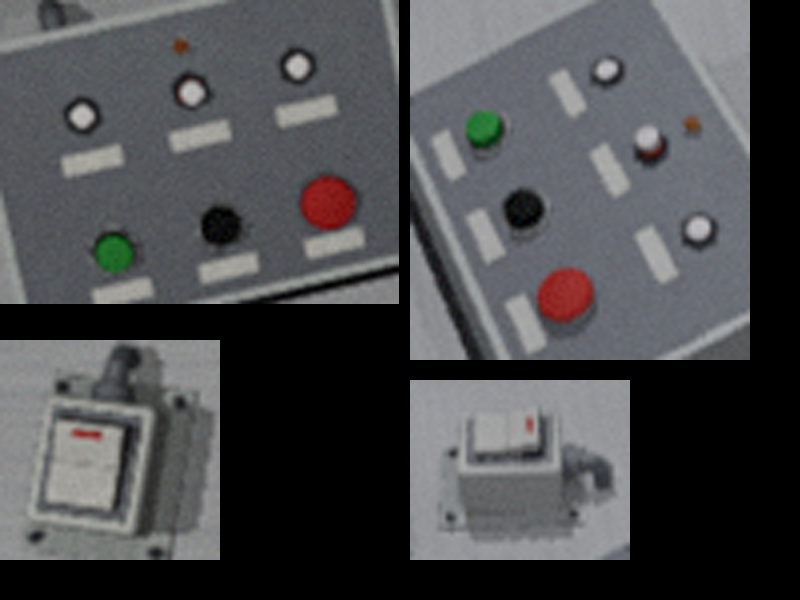

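The popped breaker is the middle one: the side view shows its red band at about (325,210). Next I'll take centroids and triangulate across the two views.

```bash
cat > h.py <<'E'
import cv2,numpy as np
from station import manip,viewer
np.set_printoptions(precision=4,suppress=True)
def ray(name,uv,shape=(400,640)):
    c=viewer.calibration(name);f=200/np.tan(np.radians(c['fov_y'])/2)
    d=np.array([(uv[0]-c['cx'])/f,-(uv[1]-c['cy'])/f,-1.]);T=np.array(c['T'])
    d=T[:3,:3]@d;return T[:3,3],d/np.linalg.norm(d)
def tri(rays):
    A=sum(np.eye(3)-np.outer(d,d) for o,d in rays);b=sum((np.eye(3)-np.outer(d,d))@o for o,d in rays)
    p=np.linalg.solve(A,b);return p,max(np.linalg.norm(np.cross(p-o,d)) for o,d in rays)
def onz(r,z): o,d=r;return o+d*(z-o[2])/d[2]
def cen(im,uv,kind,R=8):
    u,v=map(int,map(round,uv));w=im[v-R:v+R+1,u-R:u+R+1].astype(int);B,G,Rr=w[...,0],w[...,1],w[...,2]
    m={'w':(w.min(2)>165),'g':(G-Rr>30)&(G-B>20),'r':(Rr-G>60),'k':w.max(2)<45,'s':(Rr-G>40)}[kind]
    n,l,st,c=cv2.connectedComponentsWithStats(m.astype(np.uint8))
    i=min((i for i in range(1,n) if st[i,4]>=4),key=lambda i:np.hypot(*(c[i]-R))-0.05*st[i,4]);return c[i]+[u-R,v-R],st[i,4]
E
python3 - <<'E'
from h import *
t=cv2.imread('pics/top0.png');s=cv2.imread('pics/side0.png')
L=dict(pump=((345.3,209),(324.7,209.7),'w'),bl=((316.6,215.5),(314,193),'w'),br=((373,202.3),(337.5,232.3),'w'),
green=((325,251.3),(283.5,207),'g'),black=((353,244.2),(293.4,227.5),'k'),red=((381.3,238.2),(304,248.7),'r'),stroke=((211.8,233.7-25),(295,141.2),'s'))
L['stroke']=((211.6,223.6),(295,141.2),'s')
for k,(a,b,c) in L.items():
    R=13 if k=='red' else 6
    (a1,n1),(b1,n2)=cen(t,a,c,R),cen(s,b,c,R)
    p,e=tri([ray('top',a1),ray('side',b1)]);print(k,a1,n1,b1,n2,p,round(e,4))
E
```

```text
pump [344.8 208.8] 15 [323.7143 208.5714] 14 [ 0.5534 -0.143   0.1125] 0.0005
bl [316.0625 215.25  ] 16 [313.6667 191.8889] 9 [ 0.5409 -0.0787  0.1032] 0.0
br [372.6923 202.0769] 13 [336.7857 231.3571] 14 [ 0.5701 -0.2068  0.1038] 0.0001
green [324.4625 251.2125] 80 [283.0323 206.5161] 62 [ 0.461  -0.0971  0.0865] 0.0001
black [352.5977 244.0805] 87 [292.8986 227.029 ] 69 [ 0.4762 -0.1613  0.0838] 0.0004
red [380.7945 237.9384] 146 [303.0588 248.0882] 136 [ 0.4897 -0.2254  0.0868] 0.0003
stroke [211.3 223.1] 10 [294.5 140.5] 4 [0.5284 0.1659 0.0667] 0.0001
```

```bash
cat >> h.py <<'E'
from scipy.spatial.transform import Rotation as Ro
yaw=np.radians(12.7);cy,sy=np.cos(yaw),np.sin(yaw);N=np.array([-np.sin(.2618)*cy,-np.sin(.2618)*sy,np.cos(.2618)])
PUMP=np.array([.5533,-.1432,.112]);GREEN=np.array([.4603,-.0972,.088]);ROCK=np.array([.5284,.1659,.063])
def plan(p,n,xd=(-cy,-sy,0)):
    z=-np.array(n,float);x=np.array(xd,float);x-=z*(x@z);x/=np.linalg.norm(x);Rt=np.c_[x,np.cross(z,x),z]
    s=manip.sense();R0=Ro.from_quat(s['tool_rot']);T=Ro.from_matrix(Rt)
    print('t',s['t'],'tcp',s['tcp_pos'],'F',s['force'],'gap',s['finger_gap'])
    print('turn first',(R0.inv()*T).as_rotvec(),'then slide cm',100*(Rt.T@(np.array(p)-s['tcp_pos'])),'slide in present axes',100*R0.inv().apply(np.array(p)-s['tcp_pos']))
E
python3 - <<'E'
from h import *
for z in(.063,.0667):print(onz(ray('top',(211.3,223.1)),z),onz(ray('side',(294.5,140.5)),z))
plan(PUMP+.06*N,N)
E
```

```text
[0.5288 0.1669 0.063 ] [0.5287 0.1702 0.063 ]
[0.5285 0.1659 0.0667] [0.5282 0.1659 0.0667]
t 0.15 tcp [0.1903 0.5948 0.2305] F [-1.2521  0.6351  0.1468] gap 0.9983431696129212
turn first [-0.0711 -0.2563 -0.5282] then slide cm [-15.4706 -79.9719  10.417 ] slide in present axes [-55.7384 -59.9904   6.1429]
```

```bash
python3 -m creep '[{"slide":[0,0,0],"angular":[-0.0142,-0.0513,-0.1056],"claw":-1},{"slide":[0,0,0],"angular":[-0.0142,-0.0513,-0.1056],"claw":-1},{"slide":[0,0,0],"angular":[-0.0142,-0.0513,-0.1056],"claw":-1},{"slide":[0,0,0],"angular":[-0.0142,-0.0513,-0.1056],"claw":-1},{"slide":[0,0,0],"angular":[-0.0142,-0.0513,-0.1056],"claw":-1},{"slide":[0,0,0],"angular":[0,0,0],"claw":-1}]' 40
python3 -m creep '[{"slide":[-0.5,-2.7,0],"angular":[0,0,0],"claw":-1},{"slide":[-0.5,-2.7,0],"angular":[0,0,0],"claw":-1},{"slide":[-0.5,-2.7,0],"angular":[0,0,0],"claw":-1},{"slide":[-0.5,-2.7,0],"angular":[0,0,0],"claw":-1},{"slide":[-0.5,-2.7,0],"angular":[0,0,0],"claw":-1},{"slide":[-0.5,-2.7,0],"angular":[0,0,0],"claw":-1},{"slide":[-0.5,-2.7,0],"angular":[0,0,0],"claw":-1},{"slide":[-0.5,-2.7,0],"angular":[0,0,0],"claw":-1},{"slide":[-0.5,-2.7,0],"angular":[0,0,0],"claw":-1},{"slide":[-0.5,-2.7,0],"angular":[0,0,0],"claw":-1}]'
python3 -c "
from h import *
plan(PUMP+.06*N,N)"
```

```text
t: 0.65
tcp_pos: [0.1883, 0.5937, 0.2303]
tool_rot: [-0.111, 0.985, 0.014, 0.13]
force: [-0.6, -0.8, -0.8]
finger_gap: 0.141
gripper_force: 0.0
t: 1.48
tcp_pos: [0.2976, 0.3413, 0.2442]
tool_rot: [-0.108, 0.986, 0.015, 0.13]
force: [1.0, -0.1, -0.5]
finger_gap: 0.001
gripper_force: 0.0
t 1.4833 tcp [0.2976 0.3413 0.2442] F [ 0.9842 -0.138  -0.457 ] gap 0.000772615822463366
turn first [ 0.0013  0.0007 -0.0038] then slide cm [-10.3846 -52.887   10.4708] slide in present axes [-10.5763 -52.861   10.4097]
```

```bash
python3 -m creep '[{"slide":[-0.55,-2.65,0],"angular":[0,0,0],"claw":-1},{"slide":[-0.55,-2.65,0],"angular":[0,0,0],"claw":-1},{"slide":[-0.55,-2.65,0],"angular":[0,0,0],"claw":-1},{"slide":[-0.55,-2.65,0],"angular":[0,0,0],"claw":-1},{"slide":[-0.55,-2.65,0],"angular":[0,0,0],"claw":-1},{"slide":[-0.55,-2.65,0],"angular":[0,0,0],"claw":-1},{"slide":[-0.55,-2.65,0],"angular":[0,0,0],"claw":-1},{"slide":[-0.55,-2.65,0],"angular":[0,0,0],"claw":-1},{"slide":[-0.55,-2.65,0],"angular":[0,0,0],"claw":-1},{"slide":[-0.55,-2.65,0],"angular":[0,0,0],"claw":-1}]' >/dev/null
python3 -m creep '[{"slide":[-0.5,-2.6,0],"angular":[0,0,0],"claw":-1},{"slide":[-0.5,-2.6,0],"angular":[0,0,0],"claw":-1},{"slide":[-0.5,-2.6,0],"angular":[0,0,0],"claw":-1},{"slide":[-0.5,-2.6,0],"angular":[0,0,0],"claw":-1},{"slide":[-0.5,-2.6,0],"angular":[0,0,0],"claw":-1},{"slide":[-0.5,-2.6,0],"angular":[0,0,0],"claw":-1},{"slide":[-0.5,-2.6,0],"angular":[0,0,0],"claw":-1},{"slide":[-0.5,-2.6,0],"angular":[0,0,0],"claw":-1},{"slide":[-0.5,-2.6,0],"angular":[0,0,0],"claw":-1},{"slide":[0,0,0],"angular":[0,0,0],"claw":-1}]' >/dev/null
python3 -c "
from h import *
plan(PUMP+.06*N,N)"
```

```text
t 3.15 tcp [ 0.5043 -0.1289  0.2706] F [ 0.1096 -0.3686  0.6859] gap -0.0032751094784467492
turn first [-0.0043  0.0054 -0.0061] then slide cm [-0.2087 -2.4714 10.4715] slide in present axes [-0.1671 -2.4251 10.483 ]
```

```bash
python3 -m creep '[{"slide":[-0.2,-2.4,0],"angular":[-0.004,0.005,-0.006],"claw":-1},{"slide":[0,0,2],"angular":[0,0,0],"claw":-1},{"slide":[0,0,2],"angular":[0,0,0],"claw":-1},{"slide":[0,0,2],"angular":[0,0,0],"claw":-1},{"slide":[0,0,2],"angular":[0,0,0],"claw":-1},{"slide":[0,0,1.5],"angular":[0,0,0],"claw":-1},{"slide":[0,0,1],"angular":[0,0,0],"claw":-1},{"slide":[0,0,0],"angular":[0,0,0],"claw":-1},{"slide":[0,0,0],"angular":[0,0,0],"claw":-1}]' >/dev/null
python3 -c "
from h import *
plan(PUMP+.06*N,N)
s=manip.sense()
im=viewer.snapshot('wrist');cv2.imwrite('pics/w1.png',im)
c=viewer.calibration('wrist');T=np.array(c['tool_from_camera']);R=Ro.from_quat(s['tool_rot']).as_matrix()
f=200/np.tan(np.radians(c['fov_y'])/2)
for P in (PUMP,GREEN,[.5409,-.0787,.1032]):
    q=T[:3,:3].T@(R.T@(np.array(P)-s['tcp_pos'])-T[:3,3]);print(c['cx']+f*q[0]/-q[2],c['cy']-f*q[1]/-q[2])
"
```

```text
t 3.9 tcp [ 0.5339 -0.1397  0.1682] F [-0.2555  0.1379  0.3003] gap -0.006306190814257069
turn first [ 0.0061 -0.0042  0.0045] then slide cm [-0.3011 -0.7727 -0.1012] slide in present axes [-0.2972 -0.7734 -0.1072]
308.0170351540641 218.9142638987865
410.6117335461629 94.02701158829356
397.61960438816675 214.29353324241725
```

View pics/w1.png

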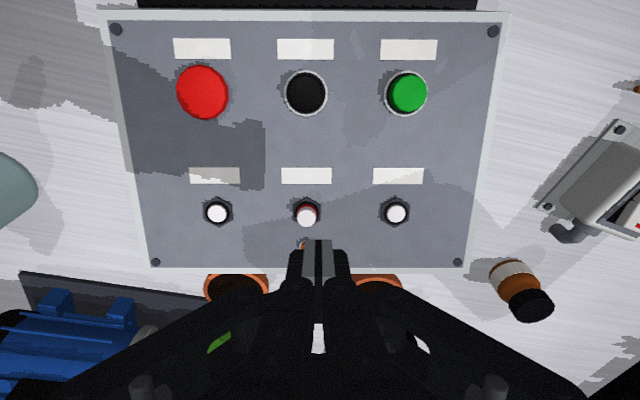

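The wrist view confirms it: the pump button is at (306,215) against a predicted (308,219), and green is at (408,93) against (411,94). Now I'll correct the offset and come down.

```bash
python3 -m creep '[{"slide":[-0.3,-0.77,0],"angular":[0.006,-0.004,0.004],"claw":-1},{"slide":[0,0,1.5],"angular":[0,0,0],"claw":-1},{"slide":[0,0,1.5],"angular":[0,0,0],"claw":-1},{"slide":[0,0,1],"angular":[0,0,0],"claw":-1},{"slide":[0,0,0],"angular":[0,0,0],"claw":-1},{"slide":[0,0,0],"angular":[0,0,0],"claw":-1}]' >/dev/null
python3 -c "
from h import *
plan(PUMP,N)"
```

```text
t 4.45 tcp [ 0.5487 -0.1446  0.1306] F [-0.6992 -0.06   -0.1669] gap 0.0019433621745385261
turn first [-0.0009  0.0003  0.0013] then slide cm [0.0218 0.0346 1.9242] slide in present axes [0.0222 0.0365 1.9241]
```

```bash
python3 -m creep '[{"slide":[0.02,0.03,0.6],"angular":[0,0,0],"claw":-1},{"slide":[0,0,0.6],"angular":[0,0,0],"claw":-1},{"slide":[0,0,0.4],"angular":[0,0,0],"claw":-1},{"slide":[0,0,0.3],"angular":[0,0,0],"claw":-1},{"slide":[0,0,0.3],"angular":[0,0,0],"claw":-1},{"slide":[0,0,0.2],"angular":[0,0,0],"claw":-1},{"slide":[0,0,0.2],"angular":[0,0,0],"claw":-1},{"slide":[0,0,0],"angular":[0,0,0],"claw":-1}]'
python3 -c "
from h import *
plan(PUMP-.009*N,N)"
```

```text
t: 5.12
tcp_pos: [0.5549, -0.1426, 0.1051]
tool_rot: [-0.11, 0.985, 0.014, 0.13]
force: [-0.8, 0.6, -0.5]
finger_gap: -0.001
gripper_force: 0.0
t 5.1167 tcp [ 0.5549 -0.1426  0.1051] F [-0.7767  0.58   -0.4663] gap -0.0012020171535109523
turn first [-0.0007  0.0001  0.0014] then slide cm [-0.016  -0.0203  0.1853] slide in present axes [-0.0159 -0.0202  0.1853]
```

```bash
python3 -m creep '[{"slide":[0,0,0.15],"angular":[0,0,0],"claw":-1},{"slide":[0,0,0],"angular":[0,0,0],"claw":-1},{"slide":[0,0,0],"angular":[0,0,0],"claw":-1}]'
python3 -m creep '[{"slide":[0,0,0.1],"angular":[0,0,0],"claw":-1},{"slide":[0,0,0],"angular":[0,0,0],"claw":-1}]'
python3 -m creep '[{"slide":[0,0,0.1],"angular":[0,0,0],"claw":-1},{"slide":[0,0,0],"angular":[0,0,0],"claw":-1}]'
python3 -c "
from h import *
plan(PUMP-.009*N,N)
for n in('side','wrist'):cv2.imwrite(f'pics/{n}2.png',viewer.snapshot(n))
r=lambda a,f:cv2.resize(a,None,fx=f,fy=f,interpolation=cv2.INTER_CUBIC)
s=cv2.imread('pics/side2.png')[160:270,255:355];w=cv2.imread('pics/wrist2.png')[150:300,220:420]
o=np.zeros((300,800,3),np.uint8);a=r(w,2);b=r(s,2.7);o[:,:400]=a[:300];o[:b.shape[0],400:400+b.shape[1]]=b;cv2.imwrite('pics/z2.png',o)"
```

```text
t: 5.37
tcp_pos: [0.5553, -0.1426, 0.1038]
tool_rot: [-0.11, 0.985, 0.014, 0.13]
force: [-0.7, 0.2, 0.0]
finger_gap: -0.003
gripper_force: 0.1
t: 5.53
tcp_pos: [0.5556, -0.1426, 0.1029]
tool_rot: [-0.11, 0.985, 0.014, 0.13]
force: [-0.9, 0.7, 1.8]
finger_gap: -0.004
gripper_force: 0.7
t: 5.7
tcp_pos: [0.5558, -0.1425, 0.1022]
tool_rot: [-0.11, 0.985, 0.014, 0.13]
force: [-1.4, 0.4, 3.6]
finger_gap: 0.0
gripper_force: 1.9
t 5.7 tcp [ 0.5558 -0.1425  0.1022] F [-1.3967  0.3537  3.5502] gap 8.829534974746258e-05
turn first [-0.001   0.0004  0.0016] then slide cm [-0.0083 -0.0122 -0.1164] slide in present axes [-0.0083 -0.0123 -0.1164]
```

View pics/z2.png

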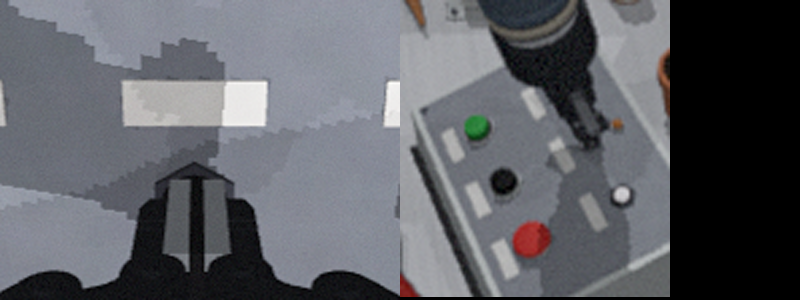

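The tool covers the button in both views, so I'll use the force to tell whether it has reached its stop.

```bash
for i in 1 2; do python3 -m creep '[{"slide":[0,0,0.1],"angular":[0,0,0],"claw":-1},{"slide":[0,0,0],"angular":[0,0,0],"claw":-1},{"slide":[0,0,0],"angular":[0,0,0],"claw":-1}]' | grep -E 'tcp|force'; done
```

```text
tcp_pos: [0.5559, -0.1425, 0.102]
force: [-4.8, -0.6, 10.4]
gripper_force: 5.9
tcp_pos: [0.5559, -0.1425, 0.1018]
force: [-7.4, 0.1, 17.5]
gripper_force: 9.4
```

```bash
python3 -m creep '[{"slide":[0,0,-1],"angular":[0,0,0],"claw":-1},{"slide":[0,0,-2],"angular":[0,0,0],"claw":-1},{"slide":[0,0,-2],"angular":[0,0,0],"claw":-1},{"slide":[0,0,-2],"angular":[0,0,0],"claw":-1},{"slide":[0,0,0],"angular":[0,0,0],"claw":-1},{"slide":[0,0,0],"angular":[0,0,0],"claw":-1}]' | grep -E 'tcp|force'
python3 -c "
from h import *
plan(PUMP+.06*N,N)
im=viewer.snapshot('wrist')[150:300,200:440];cv2.imwrite('pics/w3.png',cv2.resize(im,None,fx=3,fy=3,interpolation=2))
plan(ROCK+[0,0,.1],[0,0,1],[-1,0,0])"
```

```text
tcp_pos: [0.5392, -0.1468, 0.1685]
force: [0.3, 0.2, 0.2]
gripper_force: 0.0
t 6.8 tcp [ 0.5392 -0.1468  0.1685] F [0.2871 0.2052 0.2184] gap 0.0015672122782147359
turn first [-0.0029  0.0021  0.0017] then slide cm [ 0.0547  0.0413 -0.1619] slide in present axes [ 0.0543  0.0409 -0.1621]
t 6.85 tcp [ 0.5387 -0.1464  0.1676] F [-0.1962 -0.5327 -0.8738] gap 0.0040180776885483
turn first [0.0276 0.2615 0.2217] then slide cm [ 1.0262 31.2273  0.4558] slide in present axes [-5.59   30.6833  1.9203]
```

View pics/w3.png

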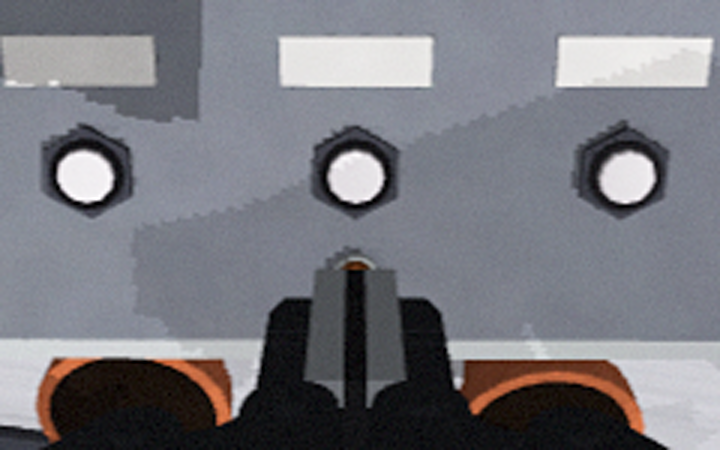

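The middle button now sits level with its two neighbours at (356,177) in the crop, so the breaker is home. Next is the isolator.

```bash
python3 -m creep '[{"slide":[0,0,0],"angular":[0.0092,0.0872,0.0739],"claw":-1},{"slide":[0,0,0],"angular":[0.0092,0.0872,0.0739],"claw":-1},{"slide":[0,0,0],"angular":[0.0092,0.0872,0.0739],"claw":-1},{"slide":[0.1,2.5,0],"angular":[0,0,0],"claw":-1},{"slide":[0.1,2.5,0],"angular":[0,0,0],"claw":-1},{"slide":[0.1,2.5,0],"angular":[0,0,0],"claw":-1},{"slide":[0.1,2.5,0],"angular":[0,0,0],"claw":-1},{"slide":[0.1,2.5,0],"angular":[0,0,0],"claw":-1},{"slide":[0.1,2.5,0],"angular":[0,0,0],"claw":-1},{"slide":[0.1,2.5,0],"angular":[0,0,0],"claw":-1}]' >/dev/null
python3 -m creep '[{"slide":[0.1,2.5,0],"angular":[0,0,0],"claw":-1},{"slide":[0.1,2.5,0],"angular":[0,0,0],"claw":-1},{"slide":[0.1,2.5,0],"angular":[0,0,0],"claw":-1},{"slide":[0.1,2.5,0],"angular":[0,0,0],"claw":-1},{"slide":[0,2.5,0],"angular":[0,0,0],"claw":-1},{"slide":[0,1,0],"angular":[0,0,0],"claw":-1},{"slide":[0,0,0],"angular":[0,0,0],"claw":-1},{"slide":[0,0,0],"angular":[0,0,0],"claw":-1}]' >/dev/null
cat >> h.py <<'E'
def wpx(uv,z,s):
    c=viewer.calibration('wrist');T=np.array(c['tool_from_camera']);R=Ro.from_quat(s['tool_rot']).as_matrix();f=200/np.tan(np.radians(c['fov_y'])/2)
    d=R@T[:3,:3]@np.array([(uv[0]-c['cx'])/f,-(uv[1]-c['cy'])/f,-1]);return onz((s['tcp_pos']+R@T[:3,3],d),z)
E
python3 -c "
from h import *
ROCK=np.array([.5288,.167,.063])
plan(ROCK+[0,0,.04],[0,0,1],[-1,0,0])
s=manip.sense();im=viewer.snapshot('wrist');cv2.imwrite('pics/w4.png',im)
i=im.astype(int);m=((i[...,2]-i[...,1]>60)).astype(np.uint8);n,l,st,c=cv2.connectedComponentsWithStats(m)
for k in range(1,n):
    if st[k,4]>30:print(st[k],c[k],wpx(c[k],.063,s))
"
```

```text
t 8.35 tcp [0.5233 0.1639 0.1674] F [-0.4182  0.2168  0.0404] gap 0.00047905805872540467
turn first [0.0029 0.0113 0.0142] then slide cm [-0.547   0.3118  6.4408] slide in present axes [-0.4783  0.2858  6.4475]
[311 198  22   7 101] [321.4752 201.0198] [0.5295 0.166  0.063 ]
[ 75 313  68  27 320] [107.1    322.2531] [ 0.657  -0.0401  0.063 ]
```

View pics/w4.png

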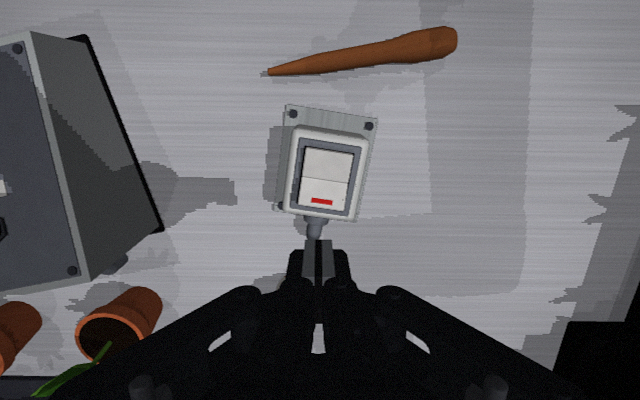

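The wrist view puts the red stroke at (321,201), which is (0.5295, 0.166). That agrees with the earlier fix, so I'll come down on it.

```bash
python3 -m creep '[{"slide":[-0.5,0.27,0],"angular":[0.003,0.011,0.014],"claw":-1},{"slide":[0,0,2],"angular":[0,0,0],"claw":-1},{"slide":[0,0,2],"angular":[0,0,0],"claw":-1},{"slide":[0,0,2],"angular":[0,0,0],"claw":-1},{"slide":[0,0,2],"angular":[0,0,0],"claw":-1},{"slide":[0,0,0.5],"angular":[0,0,0],"claw":-1},{"slide":[0,0,0],"angular":[0,0,0],"claw":-1},{"slide":[0,0,0],"angular":[0,0,0],"claw":-1}]' >/dev/null
python3 -c "
from h import *
plan([.529,.1665,.058],[0,0,1],[-1,0,0])"
```

```text
t 9.0667 tcp [0.5297 0.1661 0.0837] F [ 0.3691 -0.1693  0.385 ] gap 0.0016654932285263971
turn first [ 0.0006  0.0023 -0.0028] then slide cm [0.0652 0.0413 2.573 ] slide in present axes [0.0713 0.0396 2.5728]
```

```bash
python3 -m creep '[{"slide":[0.05,0.04,0.6],"angular":[0,0,0],"claw":-1},{"slide":[0,0,0.6],"angular":[0,0,0],"claw":-1},{"slide":[0,0,0.4],"angular":[0,0,0],"claw":-1},{"slide":[0,0,0.3],"angular":[0,0,0],"claw":-1},{"slide":[0,0,0.3],"angular":[0,0,0],"claw":-1},{"slide":[0,0,0.3],"angular":[0,0,0],"claw":-1},{"slide":[0,0,0],"angular":[0,0,0],"claw":-1},{"slide":[0,0,0],"angular":[0,0,0],"claw":-1}]' | grep -E 'tcp|force'
for i in 1 2; do python3 -m creep '[{"slide":[0,0,0.1],"angular":[0,0,0],"claw":-1},{"slide":[0,0,0],"angular":[0,0,0],"claw":-1},{"slide":[0,0,0],"angular":[0,0,0],"claw":-1}]' | grep -E 'tcp|force'; done
```

```text
tcp_pos: [0.5291, 0.1672, 0.0587]
force: [1.3, 0.1, 2.1]
gripper_force: 1.2
tcp_pos: [0.5294, 0.1672, 0.058]
force: [2.3, -1.3, 5.4]
gripper_force: 2.4
tcp_pos: [0.5294, 0.1672, 0.0579]
force: [1.2, -0.8, 11.5]
gripper_force: 5.8
```

```bash
python3 -m creep '[{"slide":[0,0,0.1],"angular":[0,0,0],"claw":-1},{"slide":[0,0,0],"angular":[0,0,0],"claw":-1},{"slide":[0,0,-1],"angular":[0,0,0],"claw":-1},{"slide":[0,0,-2],"angular":[0,0,0],"claw":-1},{"slide":[0,0,-2.5],"angular":[0,0,0],"claw":-1},{"slide":[0,0,-2.5],"angular":[0,0,0],"claw":-1},{"slide":[0,0,-3],"angular":[0,0,0],"claw":-1},{"slide":[0,0,0],"angular":[0,0,0],"claw":-1},{"slide":[0,0,0],"angular":[0,0,0],"claw":-1}]' | grep -E 'tcp|force'
python3 -c "
from h import *
im=viewer.snapshot('wrist')[90:240,260:400];a=cv2.imread('pics/w4.png')[90:240,260:400];cv2.imwrite('pics/w5.png',cv2.resize(np.hstack([a,im]),None,fx=2.8,fy=2.8,interpolation=2))
plan(GREEN+.06*N,N)"
```

```text
tcp_pos: [0.5275, 0.1673, 0.1664]
force: [-0.4, 0.3, 0.3]
gripper_force: 0.0
t 11.0333 tcp [0.5266 0.1671 0.1651] F [ 0.2676 -0.1456  1.024 ] gap 0.0033934113026668823
turn first [-0.0285 -0.2614 -0.2217] then slide cm [ 13.8575 -24.3304  -1.731 ] slide in present axes [  8.1109 -26.7877   1.9047]
```

View pics/w5.png

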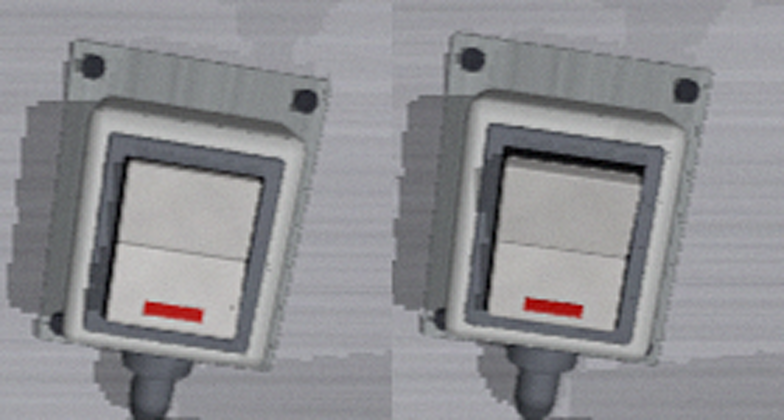

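The right half of the picture shows the rocker tipped over with the red end down. Now the green start button.

```bash
python3 -m creep '[{"slide":[0,0,0],"angular":[-0.0095,-0.0871,-0.0739],"claw":-1},{"slide":[0,0,0],"angular":[-0.0095,-0.0871,-0.0739],"claw":-1},{"slide":[0,0,0],"angular":[-0.0095,-0.0871,-0.0739],"claw":-1},{"slide":[1.2,-2.2,-0.3],"angular":[0,0,0],"claw":-1},{"slide":[1.2,-2.2,-0.3],"angular":[0,0,0],"claw":-1},{"slide":[1.2,-2.2,-0.3],"angular":[0,0,0],"claw":-1},{"slide":[1.2,-2.2,-0.3],"angular":[0,0,0],"claw":-1},{"slide":[1.2,-2.2,-0.3],"angular":[0,0,0],"claw":-1},{"slide":[1.2,-2.2,-0.2],"angular":[0,0,0],"claw":-1},{"slide":[1.2,-2.2,0],"angular":[0,0,0],"claw":-1}]' >/dev/null
python3 -m creep '[{"slide":[1.2,-2.2,0],"angular":[0,0,0],"claw":-1},{"slide":[1.2,-2.2,0],"angular":[0,0,0],"claw":-1},{"slide":[1.2,-2.2,0],"angular":[0,0,0],"claw":-1},{"slide":[1.2,-2.0,0],"angular":[0,0,0],"claw":-1},{"slide":[0,0,0],"angular":[0,0,0],"claw":-1},{"slide":[0,0,0],"angular":[0,0,0],"claw":-1}]' >/dev/null
python3 -c "
from h import *
s=manip.sense();im=viewer.snapshot('wrist');cv2.imwrite('pics/w6.png',im)
i=im.astype(int);m=((i[...,1]-i[...,2]>30)&(i[...,1]-i[...,0]>20)).astype(np.uint8);n,l,st,c=cv2.connectedComponentsWithStats(m)
for k in range(1,n):
    if st[k,4]>200:print(st[k],c[k],wpx(c[k],.0865,s))
plan(GREEN+.02*N,N)"
```

```text
[297 188  33  34 866] [313.3764 204.5751] [ 0.4597 -0.0982  0.0865]
t 12.4167 tcp [ 0.4508 -0.0952  0.1462] F [-0.0615  0.6916  0.1082] gap -0.00019749264744128116
turn first [ 0.0028 -0.0005 -0.0021] then slide cm [ 0.658  -0.4046  3.8531] slide in present axes [ 0.6552 -0.4167  3.8523]
```

```bash
python3 -m creep '[{"slide":[0.65,-0.45,0],"angular":[0.003,0,-0.002],"claw":-1},{"slide":[0,0,1.5],"angular":[0,0,0],"claw":-1},{"slide":[0,0,1.3],"angular":[0,0,0],"claw":-1},{"slide":[0,0,1],"angular":[0,0,0],"claw":-1},{"slide":[0,0,0],"angular":[0,0,0],"claw":-1},{"slide":[0,0,0],"angular":[0,0,0],"claw":-1}]' >/dev/null
python3 -c "
from h import *
plan(GREEN,N)"
```

```text
t 12.9167 tcp [ 0.4562 -0.098   0.1085] F [-0.7101  0.4037  0.3022] gap -0.004427698318741099
turn first [-0.0007  0.0007  0.0034] then slide cm [ 0.1315 -0.0121  2.0885] slide in present axes [ 0.1329 -0.0101  2.0884]
```

```bash
python3 -m creep '[{"slide":[0.1,0,0.6],"angular":[0,0,0],"claw":-1},{"slide":[0,0,0.6],"angular":[0,0,0],"claw":-1},{"slide":[0,0,0.5],"angular":[0,0,0],"claw":-1},{"slide":[0,0,0.3],"angular":[0,0,0],"claw":-1},{"slide":[0,0,0.3],"angular":[0,0,0],"claw":-1},{"slide":[0,0,0.3],"angular":[0,0,0],"claw":-1},{"slide":[0,0,0],"angular":[0,0,0],"claw":-1},{"slide":[0,0,0],"angular":[0,0,0],"claw":-1}]' | grep -E 'tcp|force'
for i in 1 2 3; do python3 -m creep '[{"slide":[0,0,0.1],"angular":[0,0,0],"claw":-1},{"slide":[0,0,0],"angular":[0,0,0],"claw":-1},{"slide":[0,0,0],"angular":[0,0,0],"claw":-1}]' | grep -E 'tcp|force'; done
```

```text
tcp_pos: [0.465, -0.0976, 0.0867]
force: [-2.3, -0.4, 2.9]
gripper_force: 1.5
tcp_pos: [0.4653, -0.0975, 0.0859]
force: [-2.9, -2.4, 2.2]
gripper_force: 1.7
tcp_pos: [0.4657, -0.0973, 0.085]
force: [-4.2, -1.4, 3.2]
gripper_force: 2.0
tcp_pos: [0.4662, -0.0971, 0.0841]
force: [-4.9, -2.0, 3.4]
gripper_force: 2.2
```

```bash
python3 -c "
from h import *
plan(GREEN-.006*N,N)
im=viewer.snapshot('wrist')[80:330,200:440];s=viewer.snapshot('side')[165:275,255:355]
o=np.zeros((500,800,3),np.uint8);a=cv2.resize(im,None,fx=1.9,fy=1.9);b=cv2.resize(s,None,fx=3.4,fy=3.4);o[:a.shape[0],:a.shape[1]]=a;o[:b.shape[0],458:458+b.shape[1]]=b[:,:342];cv2.imwrite('pics/z6.png',o)"
```

```text
t 14.3333 tcp [ 0.4662 -0.0971  0.0841] F [-4.9461 -2.0282  3.4052] gap -0.0007396632322379601
turn first [-0.0053 -0.0062  0.    ] then slide cm [0.4537 0.1222 0.0773] slide in present axes [0.4532 0.1227 0.0794]
```

View pics/z6.png

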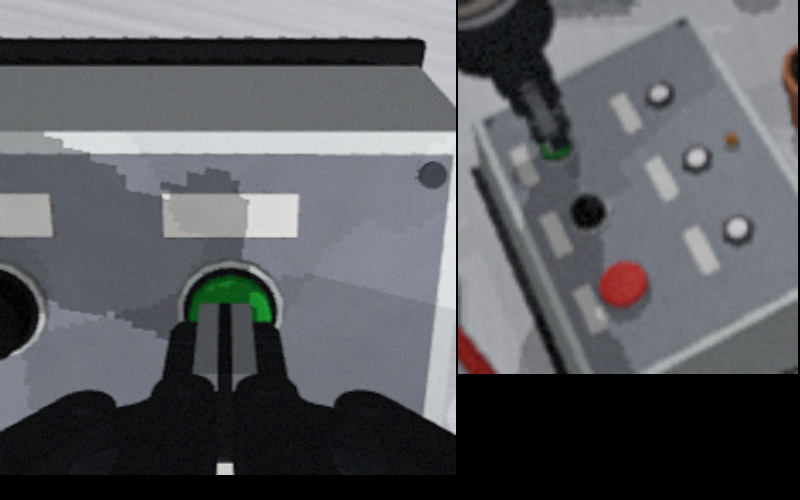

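```bash
python3 -c "
from h import *
s=manip.sense();print(s['q'],s['tau'])"
```

```text
[-0.5535  0.563   2.1     0.5508  0.3372 -2.854 ] [  1.314  -32.0817  -6.5949   0.6673  -0.3526   0.0067]
```

The last joint is against its -2.85 limit, which explains the sideways drift. I'll back off and yaw +0.5 about the tool z to free it.

```bash
python3 -m creep '[{"slide":[0,0,-1],"angular":[0,0,0],"claw":-1},{"slide":[0,0,-1.5],"angular":[0,0,0.05],"claw":-1},{"slide":[0,0,-1],"angular":[0,0,0.1],"claw":-1},{"slide":[0,0,0],"angular":[0,0,0.1],"claw":-1},{"slide":[0,0,0],"angular":[0,0,0.1],"claw":-1},{"slide":[0,0,0],"angular":[0,0,0.1],"claw":-1},{"slide":[0,0,0],"angular":[0,0,0.05],"claw":-1},{"slide":[0,0,0],"angular":[0,0,0],"claw":-1},{"slide":[0,0,0],"angular":[0,0,0],"claw":-1}]' | grep -E 'tcp|force'
python3 -c "
from h import *
s=manip.sense();print(s['q'])
plan(GREEN+.015*N,N,(-.956,.292,0))"
```

```text
tcp_pos: [0.4584, -0.0991, 0.1182]
force: [-0.3, -1.0, -0.0]
gripper_force: 0.0
[-0.5686  0.4773  2.0945  0.4469  0.42   -2.2575]
t 15.1833 tcp [ 0.4584 -0.0991  0.1182] F [-0.305  -0.9704 -0.0403] gap -0.00019374881093328248
turn first [-0.0077 -0.0014  0.0345] then slide cm [ 0.558  -0.1573  1.4716] slide in present axes [ 0.5609 -0.1267  1.4735]
```

```bash
python3 -m creep '[{"slide":[0.56,-0.13,0],"angular":[-0.008,0,0.034],"claw":-1},{"slide":[0,0,0.7],"angular":[0,0,0],"claw":-1},{"slide":[0,0,0.5],"angular":[0,0,0],"claw":-1},{"slide":[0,0,0],"angular":[0,0,0],"claw":-1},{"slide":[0,0,0],"angular":[0,0,0],"claw":-1}]' >/dev/null
python3 -c "
from h import *
plan(GREEN,N,(-.956,.292,0));print(manip.sense()['q'])"
```

```text
t 15.6 tcp [ 0.4553 -0.0979  0.1045] F [-0.3507 -0.0843  0.4077] gap 0.004478983309624517
turn first [ 0.0004 -0.0032 -0.0003] then slide cm [-0.0748 -0.0055  1.7237] slide in present axes [-0.0803 -0.0062  1.7235]
[-0.5759  0.5086  2.1117  0.5141  0.3854 -2.3003]
```

```bash
python3 -m creep '[{"slide":[-0.07,0,0.5],"angular":[0,0,0],"claw":-1},{"slide":[0,0,0.5],"angular":[0,0,0],"claw":-1},{"slide":[0,0,0.4],"angular":[0,0,0],"claw":-1},{"slide":[0,0,0.3],"angular":[0,0,0],"claw":-1},{"slide":[0,0,0.3],"angular":[0,0,0],"claw":-1},{"slide":[0,0,0.2],"angular":[0,0,0],"claw":-1},{"slide":[0,0,0],"angular":[0,0,0],"claw":-1},{"slide":[0,0,0],"angular":[0,0,0],"claw":-1}]' | grep -E 'tcp|force'
for i in 1 2 3; do python3 -m creep '[{"slide":[0,0,0.1],"angular":[0,0,0],"claw":-1},{"slide":[0,0,0],"angular":[0,0,0],"claw":-1},{"slide":[0,0,0],"angular":[0,0,0],"claw":-1}]' | grep -E 'tcp|force'; done
python3 -c "
from h import *
plan(GREEN-.006*N,N,(-.956,.292,0));print(manip.sense()['q'])"
```

```text
tcp_pos: [0.4612, -0.0969, 0.084]
force: [-1.9, 0.6, 3.4]
gripper_force: 1.9
tcp_pos: [0.4614, -0.0969, 0.0831]
force: [-1.5, 0.0, 3.7]
gripper_force: 2.2
tcp_pos: [0.4617, -0.0968, 0.0824]
force: [-2.8, 0.6, 8.0]
gripper_force: 4.4
tcp_pos: [0.4617, -0.0968, 0.0822]
force: [-6.0, -1.2, 18.6]
gripper_force: 9.6
t 17.0167 tcp [ 0.4617 -0.0968  0.0822] F [-6.0383 -1.2059 18.603 ] gap 0.00496867834496238
turn first [-0.0001 -0.0009 -0.0007] then slide cm [-0.0127 -0.0049  0.0022] slide in present axes [-0.0127 -0.0049  0.0022]
[-0.5645  0.5664  2.1136  0.5999  0.3298 -2.3803]
```

The green button is on its firm stop, exactly at the computed depth. Now I'll retract.

```bash
python3 -m creep '[{"slide":[0,0,-0.8],"angular":[0,0,0],"claw":-1},{"slide":[0,0,-1.5],"angular":[0,0,0],"claw":-1},{"slide":[0,0,-2],"angular":[0,0,0],"claw":-1},{"slide":[0,0,-2],"angular":[0,0,0],"claw":-1},{"slide":[0,0,-2],"angular":[0,0,0],"claw":-1},{"slide":[0,0,0],"angular":[0,0,0],"claw":-1},{"slide":[0,0,0],"angular":[0,0,0],"claw":-1},{"slide":[0,0,0],"angular":[0,0,0],"claw":-1}]' | grep -E 'tcp|force'
python3 -c "
from h import *
o=np.hstack([cv2.resize(viewer.snapshot('wrist'),(560,350)),cv2.resize(viewer.snapshot('side')[120:280,245:355],(240,350))]);cv2.imwrite('pics/w7.png',o)"
```

```text
tcp_pos: [0.4412, -0.1015, 0.1608]
force: [-0.7, 0.1, 0.7]
gripper_force: 0.0
```

View pics/w7.png

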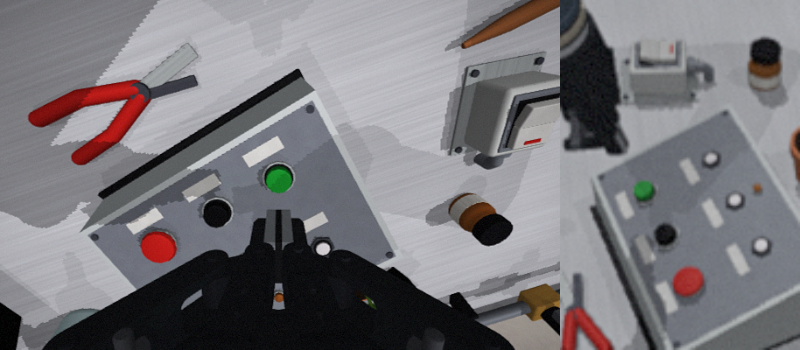

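Green is out again at (279,178), the rocker is on, all three breakers are home, and nothing else has moved. I'm handing in.

```bash
python3 -c "
from station import ticket
print(ticket.sign_off())"
```

```text
the job is handed in; nothing more can be done
None
```

I pushed the pump breaker home, switched the isolator on, then pressed the green start button and let it spring back; the job is handed in at about 18 s, but no verdict came back and joint 6 briefly read -2.854 against its -2.85 limit on a first start press that I backed off and redid.

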